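# Finish the ring-box tray and ring for collection

### The job

Finish packing the tray: put the two loose hexagonal ring boxes flat in it, one in each of the two notches in front of the row of three that is already there, pushed up so that all five boxes sit close together with flat faces touching and no gaps. Then, with both boxes let go, ring for collection by pressing the bell's plunger fully down to its stop and letting it spring back up. Leave the round box and the square box where they stand.

Things in the scene. Friction and masses are not known exactly. Their poses are not given: they have to be found in the camera images.
- tray_floor (a point): fixed open wooden tray, outside 166 (x) by 204 (y) mm, 24 mm high, walls 8 mm, floor 6 mm above the table. The point is the middle of the floor; z up. Three boxes stand in a row along the +x wall, centres at x = 38.5, y = 62.6, 0, -62.6 mm, gaps 0.6 mm. In front (-x) it is empty to the wall at x = -75 mm. The notches are centred at about x = -15, y = +31 and -31 mm
- packed_left_c (a point): ring box of the same size and shape, already in the tray: the left (+y) one of the row of three along the tray's far (+x) wall, two flat faces square to the row. Same point and axes as the loose ones
- packed_mid_c (a point): ring box of the same size and shape, already in the tray: the middle one of the row of three along the tray's far (+x) wall, two flat faces square to the row. Same point and axes as the loose ones
- packed_right_c (a point): ring box of the same size and shape, already in the tray: the right (-y) one of the row of three along the tray's far (+x) wall, two flat faces square to the row. Same point and axes as the loose ones
- hex_a_c (a point): one loose hexagonal wooden ring box on the table: 62 mm across flats, 71.6 across corners, 45 tall, plus an upright round knob on the lid, 22 mm in diameter and 30 tall (75 overall), about 0.15 kg. The point is on its axis, 37.5 mm above its underside; z up, x points to a corner, y to a flat face (it looks the same each 60 degrees)
- hex_b_c (a point): the other loose hexagonal wooden ring box on the table: 62 mm across flats, 71.6 across corners, 45 tall, plus an upright round knob on the lid, 22 mm in diameter and 30 tall (75 overall), about 0.15 kg. The point is on its axis, 37.5 mm above its underside; z up, x points to a corner, y to a flat face (it looks the same each 60 degrees)
- round_box_c (a point): round box of the same wood, 66 mm in diameter, 45 mm tall, same knob; the point is on its axis 37.5 mm above its underside; it stays where it is
- square_box_c (a point): square box of the same wood, 60 mm by 60 mm, 45 mm tall, same knob; the point is on its axis 37.5 mm above its underside; it stays where it is
- plunger_top (a point): fixed steel counter bell, 84 mm in diameter, with a spring plunger on top: a flat steel head 25 mm in diameter. The point is the centre of the head's top face, 66 mm above the table when it is up; it goes straight down with the plunger
- plunger (a joint): travel of the bell's plunger in m: 0 up, 0.008 fully down at its stop; the spring takes about 1.6 N to start and 5.2 N at the stop, and brings it back up
Not all that is in view belongs to the job. What is shaped like the part that bears hex_a_c but turquoise is not meant. Leave any purple look-alike of the part that bears packed_mid_c alone.

How it is judged (in metres and radians):
On the way, in this order (a step that is already met when the one before it is completed fails the run):
1. the two loose hexagonal boxes are packed in the notches of the row, flat in the tray with faces touching, and let go (((horizontal distance between hex_a_c and packed_left_c below 0.0655 m and horizontal distance between each of hex_a_c, hex_b_c and packed_mid_c below 0.0655 m and horizontal distance between hex_b_c and packed_right_c below 0.0655 m and x of each of hex_a_c, hex_b_c in the frame of tray_floor below 0.012 m) or (horizontal distance between hex_b_c and packed_left_c below 0.0655 m and horizontal distance between each of hex_b_c, hex_a_c and packed_mid_c below 0.0655 m and horizontal distance between hex_a_c and packed_right_c below 0.0655 m and x of each of hex_b_c, hex_a_c in the frame of tray_floor below 0.012 m)) and horizontal distance between hex_a_c and hex_b_c below 0.0655 m and horizontal distance between packed_left_c and packed_mid_c below 0.0655 m and horizontal distance between packed_mid_c and packed_right_c below 0.0655 m and (angle between the x axis of hex_a_c and the x axis of packed_mid_c, either way round below 0.1 rad or angle between the x axis of hex_a_c and the x axis of packed_mid_c, either way round between 0.947 and 1.147 rad) and (angle between the x axis of hex_b_c and the x axis of packed_mid_c, either way round below 0.1 rad or angle between the x axis of hex_b_c and the x axis of packed_mid_c, either way round between 0.947 and 1.147 rad) and (angle between the x axis of packed_left_c and the x axis of packed_mid_c, either way round below 0.1 rad or angle between the x axis of packed_left_c and the x axis of packed_mid_c, either way round between 0.947 and 1.147 rad) and (angle between the x axis of packed_right_c and the x axis of packed_mid_c, either way round below 0.1 rad or angle between the x axis of packed_right_c and the x axis of packed_mid_c, either way round between 0.947 and 1.147 rad) and angle between each of hex_a_c, hex_b_c, packed_left_c, packed_mid_c, packed_right_c's own z axis and vertical below 0.05 rad and z of hex_a_c in the frame of tray_floor between 0.0345 and 0.0405 m and z of hex_b_c in the frame of tray_floor between 0.0345 and 0.0405 m and z of packed_left_c in the frame of tray_floor between 0.0345 and 0.0405 m and z of packed_mid_c in the frame of tray_floor between 0.0345 and 0.0405 m and z of packed_right_c in the frame of tray_floor between 0.0345 and 0.0405 m and contact force between each of hex_a, hex_b and the fingers below 0.3 N), for 0.2 s.
2. the bell's plunger is pressed down to its stop (value of joint plunger above 0.0065 m), for 0.05 s.
At the end, for the whole second after the job is handed in: All five hexagonal boxes stand flat in the tray (3 mm, 0.05 rad), two of them in the front notches; neighbours under 65.5 mm apart centre to centre (gaps under 3.5 mm), faces parallel within 0.1 rad; all let go and at rest; plunger back up (under 2 mm) (all of step 1 and linear speed of each of hex_a, hex_b, packed_left, packed_mid, packed_right below 0.02 m/s and value of joint plunger below 0.002 m); the robot touches nothing.
It fails at once if the round box is moved more than 25 mm (distance of round_box_c from where it was at the start of the episode above 0.025 m).
It fails at once if the square box is moved more than 25 mm (distance of square_box_c from where it was at the start of the episode above 0.025 m).
It also fails if it takes over 69 s, if anything falls off the work surface, if the arm or the gripper's body presses on something with over 40 N, if the wrist force passes 120 N, or if a joint passes its speed limit or range.

### The arm

A 6-joint arm with a two-finger parallel gripper is mounted at the origin on the work surface. World frame = base frame: x ahead of the robot, y to its left, z up, the work surface at z = 0. Lengths are in mm, angles in rad, forces in N, time in s.
With the tool pointing down it reaches from about 300 to 750 mm from the base axis. Payload 8.5 kg.
Tool frame: the origin (TCP) lies on the centre line of the jaws, within the pads' length; the fingertips stand 17 mm ahead of it and the grasp point (between the pads) lies 2 mm behind it (ctrl.finger_overhang is the distance from the TCP to the fingertips, in mm); z points along the fingers, y is the line along which they close (so a half turn about z gives the same grasp; the last joint's range is limited). The gripper opens to 88 mm and grips with 3 to 60 N. Pads are 18 mm wide; open, the fingers measure 123 mm over their backs; the gripper's body (75 mm by 187 mm) begins 45 mm behind the grasp point.
Start: joints at [1.074, 0.381, 1.297, -0, 1.464, -0.215], TCP at [152.938, 528.29, 255.748] pointing down, gripper open.
Joint ranges: [-3.11, 3.11], [-0.89, 2.33], [0.22, 2.48], [-1.42, 4.56], [0.17, 2.85], [-2.88, 2.88]. Speed limits (rad/s): [2.39, 2.39, 3.14, 3.14, 3.14, 3.14].

### API

Orientations are given as a unit quaternion [x, y, z, w].
In Python, from plant import ctrl gives the robot as it stands.
- The arm moves only by the tool carry_out, never from a script. Its argument "targets" is a list of rows, each an object with "offset": the shift along the tool's x, y, z each as a share of 15 cm, from -1 to 1, a list of three; "dr": the turn, a rotation vector about the tool's x, y, z each as a share of pi/4 rad, from -1 to 1, a list of three; "hand": the closure, from -1 (fully open) to 1 (shut). A call has 1 to 12 rows; each row shifts and turns the commanded pose from where the row before left it, along the tool's axes as they then stand; what a row does not reach is not made up. A row lasts 1/10 s, in which the tool goes at most 50 mm and 8.59 degrees, less where a joint would pass 70% of its speed; a pose out of reach is approached as far as the arm can. A call with a number of a shift or a turn outside -1 to 1 is refused whole. A call with a gripper value outside its range is refused whole. The fingers move at their own pace and stop on an object; "grip_force" is the grip in N (left out, the last holds). Time passes only in rows, so rows that do not move let the fingers close. It gives the time, the measured TCP pose, the force, the opening and the grip force at its end, in the units of the state.
- ctrl.get_state(): the state, without advancing time (a new reading comes with each control period).
- ctrl.capture(name): name is "scene" or "top"; returns a dict with "img" (420x560x3 uint8, blue, green, red), "depth" (420x560 float32, mm along the optical axis (not along the pixel's ray), 0 where there is no reading), "fx", "fy", "cx", "cy" (pixels), "camera_from_world" (4x4, takes a point from world to camera coordinates). Camera axes: x right, y down, z forward; pixel columns grow to the right and rows downward; lengths in mm; the calibration is good to about 2 mm. A picture is of the moment at which its call begins.
- ctrl.finish_job(): hands the job in; it is judged then, once.
Trained networks look in a picture, given as the dict that the camera call returned (one of the last four; its "shot" number tells which), for a name from the list of things; names that differ only in an ending like _2 or _b are one class to them, and where a whole thing is asked for, a point or a joint stands for the part that bears it (a point fixed in the world has none). Each returns a list of dicts, best first, with "score" (0 to 1); they miss things now and then, are a little off and sometimes report something else, mostly with a low value. They report only what shows in the picture. A call takes as long as a camera call. They do not tell look-alikes from the thing itself.
- ctrl.search_frame(query, picture): "xy" ([column, row] in pixels, amid what is visible of it).
- ctrl.cut_out(query, picture): "region" (420x560 bool, what is visible of it) and "xy" ([column, row] in pixels, amid what is visible of it).
The state is a dict: "time": time; "joint_pos": joint angles; "qvel": joint speeds; "joint_efforts": joint torques, N m; "ee_pos": TCP position; "orientation": TCP orientation; "wrist_force": force on the tool from outside, world axes, zero at the start; "wrist_torque": the same for the moment, N m; "opening": finger opening in mm; "gripper_force": force on a finger pad.
Only numpy, scipy, OpenCV 4.12 (cv2) and the standard library are available. Lean on these libraries where they do the work, as an engineer would, in place of code of your own. Each camera call takes 0.05 s, during which the arm holds its last target. There are 200 camera calls.

## Working session

There is one attempt and no reset: what is moved stays moved. The work goes in short steps, Python scripts to look and compute and a tool call to move; the robot and the scene stay as the last step left them, time stands still between calls to the robot, and variables do not carry over. Pictures are saved under pics/ and viewed, at most 10 in all, crops included, and the job is handed in when it is done.

Besides the shell and the picture viewer there is one more tool, called after "Call:" as a command line: name --argument value ..., lists and objects as JSON in quotes. carry_out: Moves the arm, as the interface text tells. Shift numbers are shares of 15 cm and turn numbers shares of pi/4 rad, none past 1 either way. Its arguments: {"type":"object","properties":{"targets":{"type":"array","items":{"type":"object","properties":{"offset":{"type":"array","items":{"type":"number","minimum":-1,"maximum":1}},"dr":{"type":"array","items":{"type":"number","minimum":-1,"maximum":1}},"hand":{"type":"number"}}}},"grip_force":{"type":"number"}},"required":["targets"]}

```bash
mkdir -p pics; ls
cat > h.py <<'E'
import numpy as np, cv2
from plant import ctrl
def world(p):
    d=p["depth"].astype(float); v,u=np.mgrid[:d.shape[0],:d.shape[1]]
    c=np.stack([(u-p["cx"])/p["fx"]*d,(v-p["cy"])/p["fy"]*d,d,np.ones_like(d)],-1)
    w=c@np.linalg.inv(p["camera_from_world"]).T
    w=w[...,:3]; w[d==0]=np.nan
    return w
E
python3 - <<'E'
from h import *
s=ctrl.get_state(); print(s["ee_pos"],s["orientation"],s["opening"])
for n in ("top","scene"):
    p=ctrl.capture(n); cv2.imwrite(f"pics/{n}0.png",p["img"]); w=world(p)
    for q in ("hex_a_c","packed_mid_c","round_box_c","square_box_c","plunger_top"):
        for r in ctrl.cut_out(q,p):
            m=r["region"]; z=w[m]; z=z[~np.isnan(z[:,0])]
            top=z[z[:,2]>np.nanpercentile(z[:,2],98)-4] if len(z) else z
            print(n,q,round(r["score"],2),np.round(r["xy"]),m.sum(),np.round(np.median(top,0),1) if len(z) else None)
E
```

```text
pics
[152.81140237 528.07330776 255.14136301] [ 1.40444401e-01  9.90088295e-01 -6.89508359e-04 -2.51068885e-04] 88.06261343550358
top hex_a_c 0.63 [334. 171.] 502 [ 681.2 -190.5   74.7]
top hex_a_c 0.57 [349. 212.] 480 [ 570.8 -223.1   75.2]
top packed_mid_c 0.71 [233. 203.] 450 [589.8  94.4  80.1]
top packed_mid_c 0.68 [162. 189.] 519 [619.4 293.6  74.5]
top round_box_c 0.62 [298. 258.] 442 [441.6 -99.4  75.9]
top round_box_c 0.19 [405. 230.] 63 [ 522.8 -383.    68.1]
top square_box_c 0.92 [345. 250.] 549 [ 457.  -215.    74.7]
top plunger_top 0.56 [406. 229.] 65 [ 522.8 -383.    68.1]
scene hex_a_c 0.67 [204. 199.] 588 [ 575.3 -216.6   73.7]
scene hex_a_c 0.56 [188. 230.] 717 [ 684.5 -185.5   73.1]
scene hex_a_c 0.15 [326. 234.] 2599 [585.8 126.3  22.8]
scene packed_mid_c 0.89 [308. 241.] 656 [593.2  99.6  79.4]
scene packed_mid_c 0.74 [384. 283.] 892 [622.8 297.5  73.4]
scene packed_mid_c 0.34 [202. 198.] 621 [ 576.1 -216.2   73.1]
scene round_box_c 0.73 [265. 184.] 596 [446.4 -94.   73.1]
scene square_box_c 0.95 [226. 173.] 646 [ 462.5 -208.6   72.4]
scene plunger_top 0.58 [168. 158.] 49 [ 525.8 -376.6   64.8]
```

Run:
```python
import cv2
a=cv2.imread("pics/top0.png");cv2.imwrite("pics/topc.png",cv2.resize(a[130:300,120:440],None,fx=2.5,fy=2.5,interpolation=cv2.INTER_CUBIC))
```

```text
(no output)
```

View pics/topc.png

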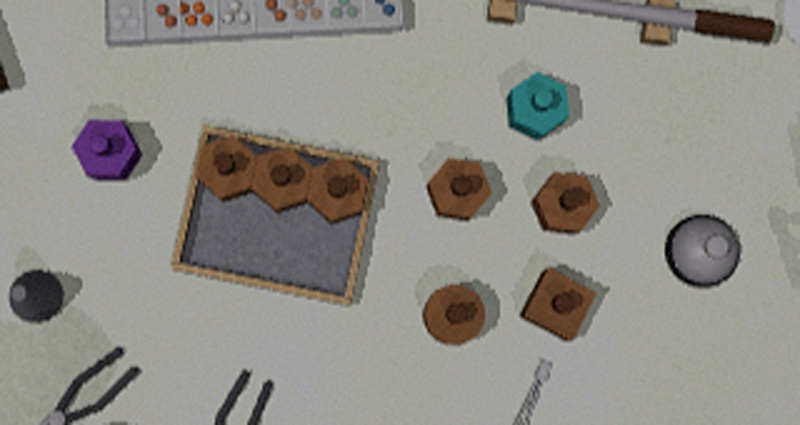

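View pics/scene0.png

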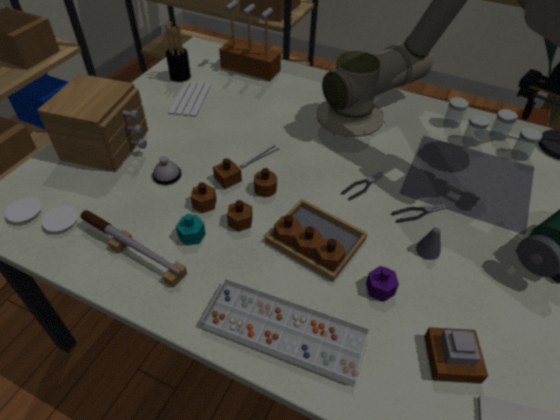

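The top crop shows a teal hex at (540,103) and a purple hex at (106,150), both look-alikes to leave alone. The two loose brown hexes are at (460,187) and (567,202), which is full-image (304,205) and (347,211). They are the right ones: brown, six-sided and outside the tray. The round box is at (455,313), the square box at (560,303), the bell at (703,250) and the tray with its row of three at (280,215). Next I'll fit the poses from their silhouettes.

```bash
cat > fit.py <<'E'
from h import *
from scipy.optimize import minimize
S=4
def hexpts(x,y,yaw,zs):
    a=yaw+np.arange(6)*np.pi/3; R=62/np.sqrt(3)
    return [np.c_[x+R*np.cos(a),y+R*np.sin(a),np.full(6,z)] for z in zs]
def circ(x,y,r,zs):
    a=np.linspace(0,2*np.pi,24); return [np.c_[x+r*np.cos(a),y+r*np.sin(a),np.full(24,z)] for z in zs]
def proj(p,P):
    M=p["camera_from_world"]; c=P@M[:3,:3].T+M[:3,3]
    return np.c_[c[:,0]/c[:,2]*p["fx"]+p["cx"],c[:,1]/c[:,2]*p["fy"]+p["cy"]]
def draw(p,solids):
    im=np.zeros((420*S,560*S),np.uint8)
    for s in solids:
        q=(proj(p,np.vstack(s))+.5)*S
        cv2.fillConvexPoly(im,cv2.convexHull(np.round(q).astype(np.int32)),1)
    return im
def hexsol(v,z0=0,zl=10): return [hexpts(*v,(zl,z0+45)),circ(v[0],v[1],11,(z0+45,z0+75))]
def traysol(v):
    x,y,t=v; c,s=np.cos(t),np.sin(t); R=np.array([[c,-s],[s,c]])
    k=np.array([[83,102],[-83,102],[-83,-102],[83,-102.]])@R.T+[x,y]
    out=[[np.c_[k,np.full(4,z)] for z in (10,24)]]
    for yy in (62.6,0,-62.6):
        q=R@[38.5,yy]+[x,y]; out+=hexsol((q[0],q[1],t),6)
    return out
def fit(p,mask,sol,v0):
    mk=cv2.resize(mask.astype(np.uint8),None,fx=S,fy=S,interpolation=cv2.INTER_NEAREST)
    f=lambda v:1-(lambda m:(m&mk).sum()/(m|mk).sum())(draw(p,sol(v)))
    best=None
    for d in (-.35,0,.35):
        x=np.array(v0)+[0,0,d]
        r=minimize(f,x,method="Nelder-Mead",options=dict(initial_simplex=x+np.vstack([np.zeros(3),np.diag([8,8,.2])]),xatol=.05,fatol=1e-4))
        if best is None or r.fun<best.fun: best=r
    return best
def hmask(p,center,rad,zmin=10,color=False):
    w=world(p); m=(np.nan_to_num(w[...,2])>zmin)&(np.hypot(w[...,0]-center[0],w[...,1]-center[1])<rad)
    m=cv2.morphologyEx(m.astype(np.uint8),cv2.MORPH_CLOSE,np.ones((3,3)))
    cs,_=cv2.findContours(m,cv2.RETR_EXTERNAL,cv2.CHAIN_APPROX_NONE)
    o=np.zeros_like(m); cv2.drawContours(o,[max(cs,key=cv2.contourArea)],-1,1,-1); return o
E
cat > m.py <<'E'
from fit import *
for n in ("top","scene"):
    p=ctrl.capture(n); w=world(p)
    print(n,"table z",np.round(np.nanpercentile(w[150:300,100:450,2],[5,25,50]),1))
    for nm,c,z in (("A",(571,-223),1),("B",(580,-115),1)):
        r=fit(p,hmask(p,c,52),hexsol,(*c,0)); print(nm,np.round(r.x,3),round(np.degrees(r.x[2])%60,1),round(r.fun,3))
    r=fit(p,hmask(p,(552,92),150),traysol,(552,92,-.2)); print("tray",np.round(r.x,3),round(r.fun,3))
    for c in ((442,-99),(457,-215),(681,-190)):
        m=hmask(p,c,45,60); print("knob",c,np.round(np.nanmedian(w[m>0],0),1))
E
python3 m.py
```

```text
top table z [-5.3 -2.1  0.3]
A [ 5.70519e+02 -2.21892e+02  4.04000e-01] 23.2 0.04
B [ 5.83977e+02 -1.02150e+02  3.77000e-01] 21.6 0.043
tray [ 5.51648e+02  1.02182e+02 -1.78000e-01] 0.017
knob (442, -99) [442.7 -98.4  74.1]
knob (457, -215) [ 457.  -212.6   74.2]
knob (681, -190) [ 680.3 -190.4   73.4]
scene table z [-3.9 -2.1 -0.6]
A [ 5.73228e+02 -2.18557e+02  4.22000e-01] 24.2 0.059
B [585.124 -98.825  -0.647] 22.9 0.049
tray [ 5.53662e+02  1.05560e+02 -1.75000e-01] 0.019
knob (442, -99) [449.7 -92.3  71.2]
knob (457, -215) [ 462.8 -207.3   71.1]
knob (681, -190) [ 686.3 -183.4   72. ]
```

```bash
cat > go.py <<'E'
import sys
from h import *
from scipy.spatial.transform import Rotation as R
def plan(x,y,z,psi=None):
    s=ctrl.get_state(); r=R.from_quat(s["orientation"]); M=r.as_matrix()
    cur=np.degrees(np.arctan2(M[1,1],M[0,1]))
    o=r.inv().apply(np.array([x,y,z])-s["ee_pos"])/150
    print("t",round(s["time"],2),"pos",np.round(s["ee_pos"],1),"psi",round(cur,1),"tilt",np.round(M[:2,2],4),"open",round(s["opening"],1),"F",np.round(s["wrist_force"],1))
    print("total offset shares",np.round(o,3),"min rows",int(np.ceil(np.abs(np.linalg.norm(o)*150/45))))
    if psi is not None: print("dr z total",round(-(psi-cur)/45,3), "rows",int(np.ceil(abs(psi-cur)/8.5)))
if __name__=="__main__": plan(*map(float,sys.argv[1:]))
E
python3 go.py 584.5 -100.5 150 -37.7
```

```text
t 0.7 pos [152.9 528.3 255.8] psi 73.9 tilt [-0.  0.] open 87.9 F [-0.1 -0.8 -0.1]
total offset shares [-3.929 -3.226  0.705] min rows 18
dr z total 2.479 rows 14
```

Call:
carry_out --targets '[{"offset": [-0.179,-0.147,0.032],"hand": -0.3},{"offset": [-0.179,-0.147,0.032],"hand": -0.3},{"offset": [-0.179,-0.147,0.032],"hand": -0.3},{"offset": [-0.179,-0.147,0.032],"hand": -0.3},{"offset": [-0.179,-0.147,0.032],"hand": -0.3},{"offset": [-0.179,-0.147,0.032],"hand": -0.3},{"offset": [-0.179,-0.147,0.032],"hand": -0.3},{"offset": [-0.179,-0.147,0.032],"hand": -0.3},{"offset": [-0.179,-0.147,0.032],"hand": -0.3},{"offset": [-0.179,-0.147,0.032],"hand": -0.3},{"offset": [-0.179,-0.147,0.032],"hand": -0.3}]' --grip_force 20

```text
validation failed for argument at $.ta...
```

Call:
carry_out --targets '[{"offset": [-0.179,-0.147,0.032],"hand": -0.3},{"offset": [-0.179,-0.147,0.032],"hand": -0.3},{"offset": [-0.179,-0.147,0.032],"hand": -0.3},{"offset": [-0.179,-0.147,0.032],"hand": -0.3},{"offset": [-0.179,-0.147,0.032],"hand": -0.3},{"offset": [-0.179,-0.147,0.032],"hand": -0.3},{"offset": [-0.179,-0.147,0.032],"hand": -0.3},{"offset": [-0.179,-0.147,0.032],"hand": -0.3},{"offset": [-0.179,-0.147,0.032],"hand": -0.3},{"offset": [-0.179,-0.147,0.032],"hand": -0.3},{"offset": [-0.179,-0.147,0.032],"hand": -0.3}]'

```text
validation failed for argument at $.ta...
```

Call:
carry_out --targets '[{"dr": [0,0,0.177],"hand": -0.3},{"dr": [0,0,0.177],"hand": -0.3},{"dr": [0,0,0.177],"hand": -0.3},{"dr": [0,0,0.177],"hand": -0.3},{"dr": [0,0,0.177],"hand": -0.3},{"dr": [0,0,0.177],"hand": -0.3},{"dr": [0,0,0.177],"hand": -0.3},{"dr": [0,0,0.177],"hand": -0.3},{"dr": [0,0,0.177],"hand": -0.3},{"dr": [0,0,0.177],"hand": -0.3},{"dr": [0,0,0.177],"hand": -0.3},{"dr": [0,0,0.177],"hand": -0.3}]'

```text
validation failed for argument at $.ta...
```

Call:
carry_out --targets '[{"dr": [0,0,0.177],"hand": -0.3},{"dr": [0,0,0.177],"hand": -0.3},{"hand": -0.3}]'

```text
validation failed for argument at $.ta...
```

```bash
python3 go.py 584.5 -100.5 66 -37.7
```

```text
t 0.7 pos [152.9 528.3 255.8] psi 73.9 tilt [-0.  0.] open 87.9 F [-0.1 -0.8 -0.1]
total offset shares [-3.929 -3.226  1.265] min rows 18
dr z total 2.479 rows 14
```

Call:
carry_out --targets '[{"offset": [-0.179,-0.147,0.032],"dr": [0,0,0],"hand": -0.3},{"offset": [-0.179,-0.147,0.032],"dr": [0,0,0],"hand": -0.3},{"offset": [-0.179,-0.147,0.032],"dr": [0,0,0],"hand": -0.3},{"offset": [-0.179,-0.147,0.032],"dr": [0,0,0],"hand": -0.3},{"offset": [-0.179,-0.147,0.032],"dr": [0,0,0],"hand": -0.3},{"offset": [-0.179,-0.147,0.032],"dr": [0,0,0],"hand": -0.3},{"offset": [-0.179,-0.147,0.032],"dr": [0,0,0],"hand": -0.3},{"offset": [-0.179,-0.147,0.032],"dr": [0,0,0],"hand": -0.3},{"offset": [-0.179,-0.147,0.032],"dr": [0,0,0],"hand": -0.3},{"offset": [-0.179,-0.147,0.032],"dr": [0,0,0],"hand": -0.3},{"offset": [-0.179,-0.147,0.032],"dr": [0,0,0],"hand": -0.3}]' --grip_force 20

```text
time: 1.8
ee_pos: [369.9, 211.9, 203.0]
orientation: [0.14, 0.99, 0.0, 0.0]
wrist_force: [0.5, 0.6, -0.2]
opening: 57.3
gripper_force: 0.0
```

Call:
carry_out --targets '[{"offset": [-0.179,-0.147,0.032],"dr": [0,0,0],"hand": -0.3},{"offset": [-0.179,-0.147,0.032],"dr": [0,0,0],"hand": -0.3},{"offset": [-0.179,-0.147,0.032],"dr": [0,0,0],"hand": -0.3},{"offset": [-0.179,-0.147,0.032],"dr": [0,0,0],"hand": -0.3},{"offset": [-0.179,-0.147,0.032],"dr": [0,0,0],"hand": -0.3},{"offset": [-0.179,-0.147,0.032],"dr": [0,0,0],"hand": -0.3},{"offset": [-0.179,-0.147,0.032],"dr": [0,0,0],"hand": -0.3},{"offset": [-0.179,-0.147,0.032],"dr": [0,0,0],"hand": -0.3},{"offset": [-0.179,-0.147,0.032],"dr": [0,0,0],"hand": -0.3},{"offset": [-0.179,-0.147,0.032],"dr": [0,0,0],"hand": -0.3},{"offset": [-0.179,-0.147,0.032],"dr": [0,0,0],"hand": -0.3}]'

```text
time: 2.9
ee_pos: [586.1, -103.3, 149.9]
orientation: [0.141, 0.99, 0.0, 0.0]
wrist_force: [0.6, 0.3, 0.0]
opening: 57.0
gripper_force: 0.0
```

Call:
carry_out --targets '[{"offset": [0,0,0],"dr": [0,0,0.177],"hand": -0.3},{"offset": [0,0,0],"dr": [0,0,0.177],"hand": -0.3},{"offset": [0,0,0],"dr": [0,0,0.177],"hand": -0.3},{"offset": [0,0,0],"dr": [0,0,0.177],"hand": -0.3},{"offset": [0,0,0],"dr": [0,0,0.177],"hand": -0.3},{"offset": [0,0,0],"dr": [0,0,0.177],"hand": -0.3},{"offset": [0,0,0],"dr": [0,0,0.177],"hand": -0.3},{"offset": [0,0,0],"dr": [0,0,0.177],"hand": -0.3},{"offset": [0,0,0],"dr": [0,0,0.177],"hand": -0.3},{"offset": [0,0,0],"dr": [0,0,0.177],"hand": -0.3},{"offset": [0,0,0],"dr": [0,0,0.177],"hand": -0.3},{"offset": [0,0,0],"dr": [0,0,0.177],"hand": -0.3}]'

```text
time: 4.1
ee_pos: [585.5, -101.9, 150.1]
orientation: [0.829, 0.559, 0.0, 0.0]
wrist_force: [-0.9, -1.3, -0.1]
opening: 57.6
gripper_force: 0.0
```

Call:
carry_out --targets '[{"offset": [0,0,0],"dr": [0,0,0.177],"hand": -0.3},{"offset": [0,0,0],"dr": [0,0,0.177],"hand": -0.3},{"offset": [0,0,0],"dr": [0,0,0],"hand": -0.3}]'

```text
time: 4.4
ee_pos: [585.5, -102.0, 150.1]
orientation: [0.898, 0.441, -0.0, -0.0]
wrist_force: [0.2, 0.3, -0.3]
opening: 57.3
gripper_force: 0.0
```

```bash
python3 go.py 584.5 -100.5 66 -37.7
```

```text
t 4.4 pos [ 585.5 -102.   150.1] psi -37.7 tilt [-0.  0.] open 57.3 F [ 0.2  0.3 -0.3]
total offset shares [ 0.004 -0.011  0.561] min rows 2
dr z total -0.001 rows 1
```

Call:
carry_out --targets '[{"offset": [0.004,-0.011,0.19],"dr": [0,0,0],"hand": -0.3},{"offset": [0,0,0.19],"dr": [0,0,0],"hand": -0.3},{"offset": [0,0,0.12],"dr": [0,0,0],"hand": -0.3},{"offset": [0,0,0.06],"dr": [0,0,0],"hand": -0.3},{"offset": [0,0,0],"dr": [0,0,0],"hand": -0.3},{"offset": [0,0,0],"dr": [0,0,0],"hand": 1},{"offset": [0,0,0],"dr": [0,0,0],"hand": 1},{"offset": [0,0,0],"dr": [0,0,0],"hand": 1},{"offset": [0,0,0],"dr": [0,0,0],"hand": 1},{"offset": [0,0,0],"dr": [0,0,0],"hand": 1},{"offset": [0,0,0],"dr": [0,0,0],"hand": 1}]' --grip_force 20

```text
time: 5.5
ee_pos: [584.8, -100.6, 66.5]
orientation: [0.897, 0.441, 0.0, 0.0]
wrist_force: [0.8, -0.3, 1.6]
opening: 21.1
gripper_force: 20.0
```

Call:
carry_out --targets '[{"offset": [0,0,-0.1],"dr": [0,0,0],"hand": 1},{"offset": [0,0,-0.15],"dr": [0,0,0],"hand": 1},{"offset": [0,0,-0.2],"dr": [0,0,0],"hand": 1},{"offset": [0,0,-0.2],"dr": [0,0,0],"hand": 1},{"offset": [0,0,0],"dr": [0,0,0],"hand": 1},{"offset": [0,0,0],"dr": [0,0,0],"hand": 1}]'

```text
time: 6.1
ee_pos: [584.2, -100.3, 163.3]
orientation: [0.897, 0.441, -0.0, -0.0]
wrist_force: [0.6, -0.3, -1.0]
opening: 21.5
gripper_force: 20.0
```

Run:
```python
from fit import *
from go import plan
for n in ("top","scene"):
    p=ctrl.capture(n); cv2.imwrite(f"pics/g_{n}.png",cv2.resize(p["img"][130:300,120:440],None,fx=2.5,fy=2.5))
t=np.radians(-10.1); v=np.array([552.7,103.9])+np.array([[np.cos(t),-np.sin(t)],[np.sin(t),np.cos(t)]])@[-30,32]
print(v); plan(*v,166,-10.1)
```

```text
[528.77663984 140.66510354]
t 6.2 pos [ 583.9 -100.3  162.1] psi -37.7 tilt [-0.0027  0.001 ] open 21.4 F [-0.4 -0.1 -1.5]
total offset shares [ 1.047 -1.272 -0.023] min rows 6
dr z total -0.612 rows 4
```

View pics/g_scene.png

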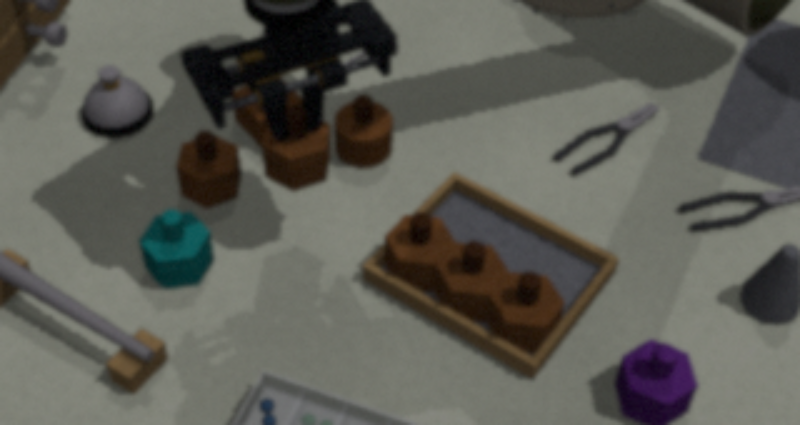

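The scene crop shows box B hanging level from the fingers at about (297,155). The other boxes are undisturbed: the hex at (208,168), the round box at (363,130) and the tray row at (475,265).

Call:
carry_out --targets '[{"offset": [0,0,-0.02],"dr": [0,0,-0.1],"hand": 1},{"offset": [0,0,0],"dr": [0,0,-0.13],"hand": 1},{"offset": [0,0,0],"dr": [0,0,-0.13],"hand": 1},{"offset": [0,0,0],"dr": [0,0,-0.13],"hand": 1},{"offset": [0,0,0],"dr": [0,0,-0.12],"hand": 1},{"offset": [0,0,0],"dr": [0,0,0],"hand": 1}]'

```text
time: 6.8
ee_pos: [584.0, -100.3, 165.2]
orientation: [0.767, 0.642, -0.001, -0.001]
wrist_force: [0.5, 0.2, -1.0]
opening: 21.5
gripper_force: 20.0
```

```bash
python3 go.py 528.8 140.7 166 -10.1
```

```text
t 6.8 pos [ 584.  -100.3  165.2] psi -10.2 tilt [-0.0026  0.001 ] open 21.5 F [ 0.5  0.2 -1. ]
total offset shares [ 1.516 -0.646 -0.003] min rows 6
dr z total -0.001 rows 1
```

Call:
carry_out --targets '[{"offset": [0.091,-0.039,0],"dr": [0,0,0],"hand": 1},{"offset": [0.182,-0.078,0],"dr": [0,0,0],"hand": 1},{"offset": [0.243,-0.103,0],"dr": [0,0,0],"hand": 1},{"offset": [0.243,-0.103,0],"dr": [0,0,0],"hand": 1},{"offset": [0.243,-0.103,0],"dr": [0,0,0],"hand": 1},{"offset": [0.243,-0.103,0],"dr": [0,0,0],"hand": 1},{"offset": [0.182,-0.078,0],"dr": [0,0,0],"hand": 1},{"offset": [0.091,-0.039,0],"dr": [0,0,0],"hand": 1},{"offset": [0,0,0],"dr": [0,0,0],"hand": 1},{"offset": [0,0,0],"dr": [0,0,0],"hand": 1}]'

```text
time: 7.8
ee_pos: [529.6, 140.3, 166.5]
orientation: [0.767, 0.641, -0.0, 0.0]
wrist_force: [0.1, -1.1, -1.8]
opening: 20.9
gripper_force: 20.0
```

```bash
cat > held.py <<'E'
from fit import *
from go import plan
import sys
z0=float(sys.argv[1]); x,y=map(float,sys.argv[2:4]); t=np.radians(-10.1)
plan(x,y,166,-10.1); 
for n in ("top","scene"):
    p=ctrl.capture(n); cv2.imwrite(f"pics/h_{n}{sys.argv[4]}.png",cv2.resize(p["img"][130:300,120:440],None,fx=2.5,fy=2.5))
    w=world(p)
    m=(w[...,2]<z0+50)&(w[...,2]>z0+5)&(np.hypot(w[...,0]-x,w[...,1]-y)<60)
    print(n,m.sum(),np.round(np.nanmean(w[m],0),1))
E
python3 held.py 100 528.8 140.7 1
```

```text
t 7.8 pos [529.6 140.3 166.5] psi -10.2 tilt [-0.0001 -0.0004] open 20.9 F [ 0.1 -1.1 -1.8]
total offset shares [ 0.002 -0.006  0.003] min rows 1
dr z total -0.003 rows 1
top 0 [nan nan nan]
scene 516 [546.4 151.6 131.6]held.py:10: RuntimeWarning: Mean of empty slice
  print(n,m.sum(),np.round(np.nanmean(w[m],0),1))
```

View pics/h_scene1.png

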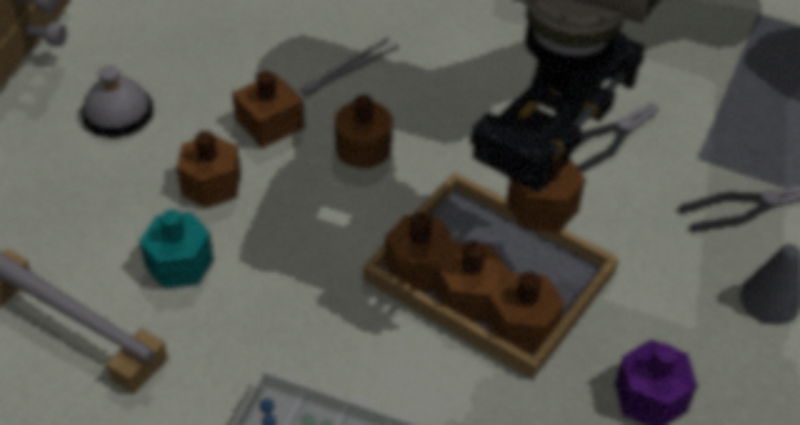

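The scene crop shows box B at (545,190), above the tray's front-left notch and parallel to the row. Lowering it now.

Call:
carry_out --targets '[{"offset": [0,0,0.1],"dr": [0,0,0],"hand": 1},{"offset": [0,0,0.18],"dr": [0,0,0],"hand": 1},{"offset": [0,0,0.15],"dr": [0,0,0],"hand": 1},{"offset": [0,0,0.1],"dr": [0,0,0],"hand": 1},{"offset": [0,0,0.06],"dr": [0,0,0],"hand": 1},{"offset": [0,0,0.024],"dr": [0,0,0],"hand": 1},{"offset": [0,0,0],"dr": [0,0,0],"hand": 1},{"offset": [0,0,0],"dr": [0,0,0],"hand": 1}]'

```text
time: 8.7
ee_pos: [529.9, 140.6, 75.2]
orientation: [0.767, 0.641, 0.001, 0.0]
wrist_force: [0.8, 0.5, -0.5]
opening: 21.2
gripper_force: 20.0
```

Call:
carry_out --targets '[{"offset": [0,0.02,0],"dr": [0,0,0],"hand": 1},{"offset": [0,0.02,0],"dr": [0,0,0],"hand": 1},{"offset": [0,0.02,0],"dr": [0,0,0],"hand": 1},{"offset": [0,0,0],"dr": [0,0,0],"hand": 1}]'

```text
time: 9.1
ee_pos: [538.9, 139.1, 74.7]
orientation: [0.767, 0.641, 0.0, 0.0]
wrist_force: [-0.7, -0.4, -1.2]
opening: 21.5
gripper_force: 20.0
```

Call:
carry_out --targets '[{"offset": [0,0.01,0.005],"dr": [0,0,0],"hand": 1},{"offset": [0,0.01,0.005],"dr": [0,0,0],"hand": 1},{"offset": [0,0,0],"dr": [0,0,0],"hand": 1},{"offset": [0,0,0],"dr": [0,0,0],"hand": 1}]'

```text
time: 9.5
ee_pos: [541.2, 138.7, 73.0]
orientation: [0.767, 0.641, -0.0, -0.0]
wrist_force: [0.3, -0.4, -1.4]
opening: 21.8
gripper_force: 20.0
```

Call:
carry_out --targets '[{"offset": [0,0.007,0],"dr": [0,0,0],"hand": 1},{"offset": [0,0,0],"dr": [0,0,0],"hand": 1},{"offset": [0,0,0],"dr": [0,0,0],"hand": 1}]'

```text
time: 9.8
ee_pos: [542.3, 138.5, 73.1]
orientation: [0.767, 0.641, 0.0, -0.0]
wrist_force: [-0.6, -0.5, -1.3]
opening: 21.3
gripper_force: 20.0
```

Call:
carry_out --targets '[{"offset": [0,0.007,0],"dr": [0,0,0],"hand": 1},{"offset": [0,0,0],"dr": [0,0,0],"hand": 1},{"offset": [0,0,0],"dr": [0,0,0],"hand": 1}]'

```text
time: 10.1
ee_pos: [543.3, 138.3, 73.0]
orientation: [0.767, 0.641, -0.0, -0.0]
wrist_force: [-0.1, 0.3, -0.1]
opening: 21.5
gripper_force: 20.0
```

Call:
carry_out --targets '[{"offset": [0,0.007,0],"dr": [0,0,0],"hand": 1},{"offset": [0,0,0],"dr": [0,0,0],"hand": 1},{"offset": [0,0,0],"dr": [0,0,0],"hand": 1}]'

```text
time: 10.4
ee_pos: [544.3, 138.1, 73.0]
orientation: [0.767, 0.641, -0.0, -0.0]
wrist_force: [-1.2, 0.3, -0.4]
opening: 21.3
gripper_force: 20.0
```

Call:
carry_out --targets '[{"offset": [0,0.007,0],"dr": [0,0,0],"hand": 1},{"offset": [0,0,0],"dr": [0,0,0],"hand": 1},{"offset": [0,0,0],"dr": [0,0,0],"hand": 1}]'

```text
time: 10.7
ee_pos: [544.9, 137.9, 72.9]
orientation: [0.767, 0.641, -0.001, -0.0]
wrist_force: [-4.8, 0.1, 1.0]
opening: 21.1
gripper_force: 20.0
```

Call:
carry_out --targets '[{"offset": [0,0.007,0],"dr": [0,0,0],"hand": 1},{"offset": [0,0,0],"dr": [0,0,0],"hand": 1},{"offset": [0,0,0],"dr": [0,0,0],"hand": 1}]'

```text
time: 11.0
ee_pos: [545.2, 137.8, 72.8]
orientation: [0.767, 0.642, -0.001, -0.001]
wrist_force: [-8.0, -0.2, 2.6]
opening: 20.9
gripper_force: 20.0
```

Call:
carry_out --targets '[{"offset": [0,0.007,0],"dr": [0,0,0],"hand": 1},{"offset": [0,0,0],"dr": [0,0,0],"hand": 1},{"offset": [0,0,0],"dr": [0,0,0],"hand": 0.1},{"offset": [0,0,0],"dr": [0,0,0],"hand": 0.1},{"offset": [0,0,0],"dr": [0,0,0],"hand": 0.1},{"offset": [0,0,0],"dr": [0,0,0],"hand": 0.1},{"offset": [0,0,-0.1],"dr": [0,0,0],"hand": 0.1},{"offset": [0,0,-0.2],"dr": [0,0,0],"hand": 0.1},{"offset": [0,0,-0.2],"dr": [0,0,0],"hand": 0.1},{"offset": [0,0,-0.2],"dr": [0,0,0],"hand": 0.1}]'

```text
time: 12.0
ee_pos: [547.6, 137.5, 179.3]
orientation: [0.767, 0.641, 0.0, 0.0]
wrist_force: [0.3, -0.7, 0.6]
opening: 39.8
gripper_force: 0.0
```

```bash
python3 go.py 571.9 -220.2 163 -36.3
```

```text
t 12.0 pos [547.6 137.5 179.3] psi -10.2 tilt [0.0005 0.    ] open 39.8 F [ 0.3 -0.7  0.6]
total offset shares [-2.318  0.582  0.109] min rows 8
dr z total 0.58 rows 4
```

Call:
carry_out --targets '[{"offset": [-0.211,0.053,0.01],"dr": [0,0,0],"hand": -0.3},{"offset": [-0.211,0.053,0.01],"dr": [0,0,0],"hand": -0.3},{"offset": [-0.211,0.053,0.01],"dr": [0,0,0],"hand": -0.3},{"offset": [-0.211,0.053,0.01],"dr": [0,0,0],"hand": -0.3},{"offset": [-0.211,0.053,0.01],"dr": [0,0,0],"hand": -0.3},{"offset": [-0.211,0.053,0.01],"dr": [0,0,0],"hand": -0.3},{"offset": [-0.211,0.053,0.01],"dr": [0,0,0],"hand": -0.3},{"offset": [-0.211,0.053,0.01],"dr": [0,0,0],"hand": -0.3},{"offset": [-0.211,0.053,0.01],"dr": [0,0,0],"hand": -0.3},{"offset": [-0.211,0.053,0.01],"dr": [0,0,0],"hand": -0.3},{"offset": [-0.211,0.053,0.01],"dr": [0,0,0],"hand": -0.3}]'

```text
time: 13.1
ee_pos: [572.0, -222.1, 161.6]
orientation: [0.767, 0.641, 0.0, 0.0]
wrist_force: [0.1, 0.1, -0.1]
opening: 57.1
gripper_force: 0.0
```

Call:
carry_out --targets '[{"offset": [0,0,0],"dr": [0,0,0.145],"hand": -0.3},{"offset": [0,0,0],"dr": [0,0,0.145],"hand": -0.3},{"offset": [0,0,0],"dr": [0,0,0.145],"hand": -0.3},{"offset": [0,0,0],"dr": [0,0,0.145],"hand": -0.3},{"offset": [0,0,0],"dr": [0,0,0],"hand": -0.3},{"offset": [0,0,0],"dr": [0,0,0],"hand": -0.3}]'

```text
time: 13.7
ee_pos: [572.0, -220.7, 161.6]
orientation: [0.892, 0.453, 0.0, 0.0]
wrist_force: [0.7, -0.6, 0.2]
opening: 57.4
gripper_force: 0.0
```

```bash
cat > chk.py <<'E'
from fit import *
from go import plan
import sys
def traysolN(v): return traysol(v)
for n in ("top","scene"):
    p=ctrl.capture(n); cv2.imwrite(f"pics/c_{n}{sys.argv[1]}.png",cv2.resize(p["img"][150:270,150:330],None,fx=4,fy=4,interpolation=cv2.INTER_CUBIC)) if n=="top" else cv2.imwrite(f"pics/c_{n}{sys.argv[1]}.png",cv2.resize(p["img"][180:300,240:400],None,fx=4,fy=4,interpolation=cv2.INTER_CUBIC))
    w=world(p)
    # knob tops, relative layout in tray frame (tray from per-camera first fit)
    T={"top":(551.65,102.18,-.1765),"scene":(553.66,105.56,-.1765)}[n]
    c,s=np.cos(T[2]),np.sin(T[2])
    l=np.stack([c*(w[...,0]-T[0])+s*(w[...,1]-T[1]),-s*(w[...,0]-T[0])+c*(w[...,1]-T[1])],-1)
    for nm,q in (("L",(38.5,62.6)),("M",(38.5,0)),("R",(38.5,-62.6)),("FL",(-15.7,31.3)),("FR",(-15.7,-31.3))):
        m=(w[...,2]>66)&(w[...,2]<95)&(np.hypot(l[...,0]-q[0],l[...,1]-q[1])<26)
        print(n,nm,m.sum(),np.round(np.r_[l[m].mean(0),np.median(w[m][:,2])],1) if m.sum() else "")
E
python3 chk.py 1; python3 go.py 571.9 -220.2 66 -36.3
```

```text
top L 54 [38.6 61.4 80.2]
top M 52 [37.6 -0.5 79.7]
top R 52 [ 37.  -63.5  79.7]
top FL 53 [-15.7  32.3  79.2]
top FR 0 
scene L 81 [41.8 64.4 78.1]
scene M 75 [41.3  1.9 78.4]
scene R 74 [ 41.3 -60.6  78.2]
scene FL 73 [-12.   34.9  78.8]
scene FR 0 
t 13.8 pos [ 571.9 -220.6  161.6] psi -36.2 tilt [ 0.0002 -0.0001] open 57.4 F [-0.2  0.5 -0.6]
total offset shares [ 0.002 -0.002  0.637] min rows 3
dr z total 0.003 rows 1
```

View pics/c_top1.png

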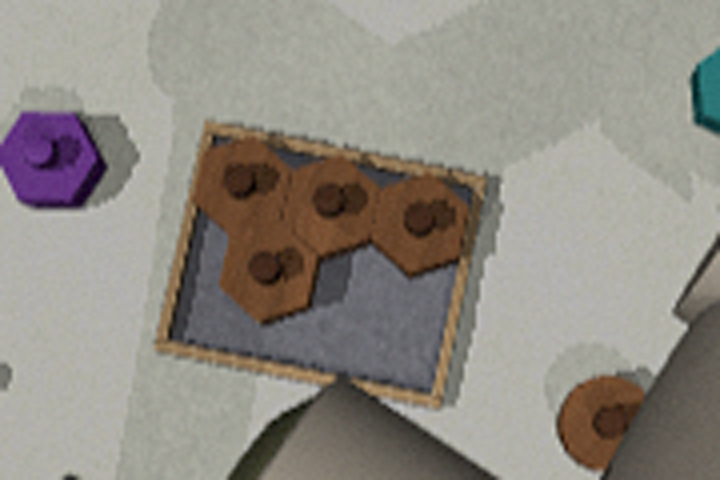

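The top crop shows box B seated in the left notch at (267,268), with its faces against packed-left (243,185) and packed-mid (335,200). The measured centre distances are about 62 mm. The round box at (600,420) has not moved. Box A is next.

Call:
carry_out --targets '[{"offset": [0.002,-0.002,0.2],"dr": [0,0,0],"hand": -0.3},{"offset": [0,0,0.22],"dr": [0,0,0],"hand": -0.3},{"offset": [0,0,0.15],"dr": [0,0,0],"hand": -0.3},{"offset": [0,0,0.067],"dr": [0,0,0],"hand": -0.3},{"offset": [0,0,0],"dr": [0,0,0],"hand": -0.3},{"offset": [0,0,0],"dr": [0,0,0],"hand": 1},{"offset": [0,0,0],"dr": [0,0,0],"hand": 1},{"offset": [0,0,0],"dr": [0,0,0],"hand": 1},{"offset": [0,0,0],"dr": [0,0,0],"hand": 1},{"offset": [0,0,0],"dr": [0,0,0],"hand": 1},{"offset": [0,0,0],"dr": [0,0,0],"hand": 1}]' --grip_force 20

```text
time: 14.9
ee_pos: [572.1, -220.4, 66.4]
orientation: [0.892, 0.452, 0.0, 0.0]
wrist_force: [0.7, 0.4, 1.9]
opening: 21.5
gripper_force: 20.0
```

Call:
carry_out --targets '[{"offset": [0,0,-0.1],"dr": [0,0,0],"hand": 1},{"offset": [0,0,-0.15],"dr": [0,0,0],"hand": 1},{"offset": [0,0,-0.2],"dr": [0,0,0],"hand": 1},{"offset": [0,0,-0.22],"dr": [0,0,-0.1],"hand": 1},{"offset": [0,0,0],"dr": [0,0,-0.13],"hand": 1},{"offset": [0,0,0],"dr": [0,0,-0.13],"hand": 1},{"offset": [0,0,0],"dr": [0,0,-0.12],"hand": 1},{"offset": [0,0,0],"dr": [0,0,-0.1],"hand": 1},{"offset": [0,0,0],"dr": [0,0,0],"hand": 1},{"offset": [0,0,0],"dr": [0,0,0],"hand": 1}]'

```text
time: 15.9
ee_pos: [571.7, -220.0, 166.2]
orientation: [0.768, 0.641, -0.0, -0.0]
wrist_force: [-0.5, -0.7, -1.5]
opening: 21.4
gripper_force: 20.0
```

```bash
python3 go.py 520.3 76.8 166 -10.1
```

```text
t 15.9 pos [ 571.7 -220.   166.2] psi -10.3 tilt [-0.0006  0.0004] open 21.4 F [-0.5 -0.7 -1.5]
total offset shares [ 1.885 -0.692  0.003] min rows 7
dr z total -0.005 rows 1
```

Call:
carry_out --targets '[{"offset": [0.113,-0.042,0],"dr": [0,0,0],"hand": 1},{"offset": [0.207,-0.076,0],"dr": [0,0,0],"hand": 1},{"offset": [0.264,-0.097,0],"dr": [0,0,0],"hand": 1},{"offset": [0.264,-0.097,0],"dr": [0,0,0],"hand": 1},{"offset": [0.264,-0.097,0],"dr": [0,0,0],"hand": 1},{"offset": [0.264,-0.097,0],"dr": [0,0,0],"hand": 1},{"offset": [0.264,-0.097,0],"dr": [0,0,0],"hand": 1},{"offset": [0.151,-0.055,0],"dr": [0,0,0],"hand": 1},{"offset": [0.094,-0.034,0],"dr": [0,0,0],"hand": 1},{"offset": [0,0,0],"dr": [0,0,0],"hand": 1},{"offset": [0,0,0],"dr": [0,0,0],"hand": 1}]'

```text
time: 17.0
ee_pos: [519.9, 76.1, 166.5]
orientation: [0.767, 0.641, -0.0, 0.0]
wrist_force: [0.1, -1.2, -2.1]
opening: 21.2
gripper_force: 20.0
```

```bash
python3 go.py 520.3 76.8 74.5 -10.1
python3 - <<'E'
from h import *
p=ctrl.capture("scene"); cv2.imwrite("pics/h2.png",cv2.resize(p["img"][170:290,220:380],None,fx=4,fy=4,interpolation=cv2.INTER_CUBIC))
E
```

```text
t 17.0 pos [519.9  76.1 166.5] psi -10.2 tilt [ 0.0002 -0.0003] open 21.2 F [ 0.1 -1.2 -2.1]
total offset shares [0.005 0.002 0.613] min rows 3
dr z total -0.003 rows 1
```

View pics/h2.png

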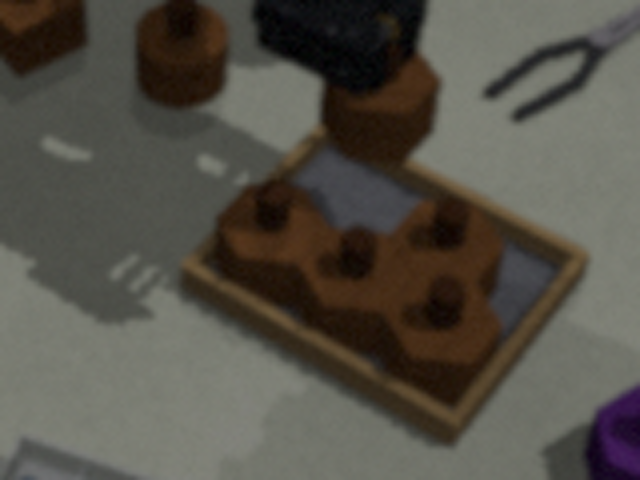

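The scene crop shows box A held at (380,105) over the free notch at (345,205). Box B is seated at (450,240). Lowering A now.

Call:
carry_out --targets '[{"offset": [0,0,0.1],"dr": [0,0,0],"hand": 1},{"offset": [0,0,0.18],"dr": [0,0,0],"hand": 1},{"offset": [0,0,0.15],"dr": [0,0,0],"hand": 1},{"offset": [0,0,0.1],"dr": [0,0,0],"hand": 1},{"offset": [0,0,0.06],"dr": [0,0,0],"hand": 1},{"offset": [0,0,0.024],"dr": [0,0,0],"hand": 1},{"offset": [0,0,0],"dr": [0,0,0],"hand": 1},{"offset": [0,0,0],"dr": [0,0,0],"hand": 1}]'

```text
time: 17.85
ee_pos: [520.2, 76.3, 75.1]
orientation: [0.767, 0.641, 0.0, 0.0]
wrist_force: [0.3, 0.7, -1.5]
opening: 21.1
gripper_force: 20.0
```

Call:
carry_out --targets '[{"offset": [0,0.02,0.005],"dr": [0,0,0],"hand": 1},{"offset": [0,0.02,0.005],"dr": [0,0,0],"hand": 1},{"offset": [0,0.02,0],"dr": [0,0,0],"hand": 1},{"offset": [0,0.012,0],"dr": [0,0,0],"hand": 1},{"offset": [0,0,0],"dr": [0,0,0],"hand": 1}]'

```text
time: 18.35
ee_pos: [530.7, 74.5, 72.9]
orientation: [0.767, 0.641, 0.0, 0.0]
wrist_force: [0.4, -0.2, -1.8]
opening: 21.7
gripper_force: 20.0
```

Call:
carry_out --targets '[{"offset": [0,0.01,0],"dr": [0,0,0],"hand": 1},{"offset": [0,0,0],"dr": [0,0,0],"hand": 1},{"offset": [0,0,0],"dr": [0,0,0],"hand": 1}]'

```text
time: 18.65
ee_pos: [531.8, 74.3, 72.9]
orientation: [0.767, 0.641, -0.0, -0.0]
wrist_force: [0.3, -0.5, -0.7]
opening: 20.9
gripper_force: 20.0
```

Call:
carry_out --targets '[{"offset": [0,0.01,0],"dr": [0,0,0],"hand": 1},{"offset": [0,0,0],"dr": [0,0,0],"hand": 1},{"offset": [0,0,0],"dr": [0,0,0],"hand": 1}]'

```text
time: 18.95
ee_pos: [533.1, 74.2, 72.8]
orientation: [0.767, 0.641, -0.0, -0.0]
wrist_force: [-2.3, 0.2, -1.2]
opening: 21.7
gripper_force: 19.9
```

Call:
carry_out --targets '[{"offset": [0,0.007,0],"dr": [0,0,0],"hand": 1},{"offset": [0,0,0],"dr": [0,0,0],"hand": 1},{"offset": [0,0,0],"dr": [0,0,0],"hand": 1}]'

```text
time: 19.25
ee_pos: [533.7, 74.1, 72.8]
orientation: [0.767, 0.641, -0.001, -0.001]
wrist_force: [-4.9, 2.4, 1.4]
opening: 21.3
gripper_force: 20.0
```

Call:
carry_out --targets '[{"offset": [0,0.007,0],"dr": [0,0,0],"hand": 1},{"offset": [0,0,0],"dr": [0,0,0],"hand": 1},{"offset": [0,0,0],"dr": [0,0,0],"hand": 1}]'

```text
time: 19.55
ee_pos: [533.9, 74.1, 72.7]
orientation: [0.767, 0.641, -0.001, -0.002]
wrist_force: [-8.3, 2.9, 2.9]
opening: 21.7
gripper_force: 19.9
```

Call:
carry_out --targets '[{"offset": [0.006,0,0],"dr": [0,0,0],"hand": 1},{"offset": [0.006,0,0],"dr": [0,0,0],"hand": 1},{"offset": [0,0.004,0],"dr": [0,0,0],"hand": 1},{"offset": [0,0,0],"dr": [0,0,0],"hand": 1}]'

```text
time: 19.95
ee_pos: [534.7, 75.5, 72.5]
orientation: [0.767, 0.641, -0.002, -0.001]
wrist_force: [-8.7, 0.8, 1.2]
opening: 21.3
gripper_force: 20.0
```

Call:
carry_out --targets '[{"offset": [0,0,0],"dr": [0,0,0],"hand": 0.1},{"offset": [0,0,0],"dr": [0,0,0],"hand": 0.1},{"offset": [0,0,0],"dr": [0,0,0],"hand": 0.1},{"offset": [0,0,0],"dr": [0,0,0],"hand": 0.1},{"offset": [0,0,-0.1],"dr": [0,0,0],"hand": 0.1},{"offset": [0,0,-0.2],"dr": [0,0,0],"hand": 0.1},{"offset": [0,0,-0.2],"dr": [0,0,0],"hand": 0.1},{"offset": [0,0,-0.2],"dr": [0,0,0],"hand": 0.1}]'

```text
time: 20.75
ee_pos: [536.3, 75.3, 179.2]
orientation: [0.767, 0.641, 0.0, 0.0]
wrist_force: [1.2, 0.1, 0.6]
opening: 39.3
gripper_force: 0.0
```

```bash
python3 go.py 524.3 -379.8 150 -10
```

```text
t 20.75 pos [536.3  75.3 179.2] psi -10.2 tilt [ 0.0004 -0.0001] open 39.3 F [1.2 0.1 0.6]
total offset shares [-3.     0.459  0.195] min rows 11
dr z total -0.005 rows 1
```

Call:
carry_out --targets '[{"offset": [-0.214,0.033,0.014],"dr": [0,0,0],"hand": 0.1},{"offset": [-0.214,0.033,0.014],"dr": [0,0,0],"hand": 1},{"offset": [-0.214,0.033,0.014],"dr": [0,0,0],"hand": 1},{"offset": [-0.214,0.033,0.014],"dr": [0,0,0],"hand": 1},{"offset": [-0.214,0.033,0.014],"dr": [0,0,0],"hand": 1},{"offset": [-0.214,0.033,0.014],"dr": [0,0,0],"hand": 1},{"offset": [-0.214,0.033,0.014],"dr": [0,0,0],"hand": 1},{"offset": [-0.214,0.033,0.014],"dr": [0,0,0],"hand": 1},{"offset": [-0.214,0.033,0.014],"dr": [0,0,0],"hand": 1},{"offset": [-0.214,0.033,0.014],"dr": [0,0,0],"hand": 1},{"offset": [-0.214,0.033,0.014],"dr": [0,0,0],"hand": 1},{"offset": [-0.214,0.033,0.014],"dr": [0,0,0],"hand": 1}]'

```text
time: 21.95
ee_pos: [526.4, -315.8, 152.7]
orientation: [0.767, 0.641, 0.0, 0.0]
wrist_force: [-0.5, -0.7, -0.7]
opening: 0.6
gripper_force: 0.0
```

```bash
python3 chk.py 2; python3 go.py 524.3 -379.8 150 -10
python3 - <<'E'
from h import *
for n in ("top","scene"):
    p=ctrl.capture(n); w=world(p)
    m=(w[...,2]>61)&(w[...,2]<72)&(np.hypot(w[...,0]-524,w[...,1]+380)<25); print(n,m.sum(),np.round(np.nanmean(w[m],0),1))
    for r in ctrl.search_frame("plunger_top",p): print(np.round(r["xy"],1),r["score"])
E
```

```text
top L 53 [38.7 61.4 80. ]
top M 54 [37.9 -0.2 80.1]
top R 53 [ 38.2 -63.   79.7]
top FL 55 [-15.6  31.9  79.9]
top FR 54 [-14.7 -31.4  79.7]
scene L 80 [41.9 64.3 78.2]
scene M 78 [41.7  2.6 77.6]
scene R 74 [ 41.8 -60.2  77.6]
scene FL 71 [-12.   34.6  78.8]
scene FR 73 [-11.4 -28.6  77.8]
t 22.05 pos [ 526.  -317.8  152.1] psi -10.4 tilt [ 0.0002 -0.001 ] open 0.7 F [-0.6  0.3 -0.7]
total offset shares [-0.408  0.063  0.014] min rows 2
dr z total -0.009 rows 1
top 0 [nan nan nan]
scene 42 [ 525.7 -375.9   64.1]
[164.3 157.7] 0.62<stdin>:4: RuntimeWarning: Mean of empty slice
```

View pics/c_top2.png

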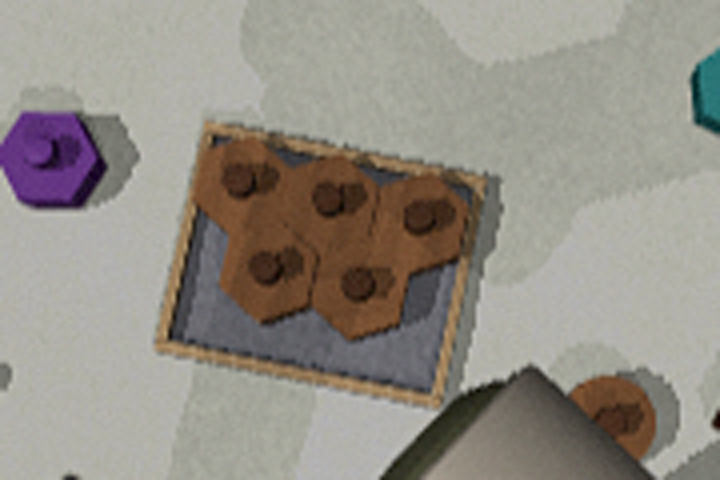

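The top crop shows all five boxes flush in the tray: front-left (267,268), front-right (360,285) and the row behind. Centre distances are 61–63.5 mm. Now the bell.

Call:
carry_out --targets '[{"offset": [-0.2,0.03,0],"dr": [0,0,0],"hand": 1},{"offset": [-0.15,0.024,0],"dr": [0,0,0],"hand": 1},{"offset": [-0.05,0.008,0],"dr": [0,0,0],"hand": 1},{"offset": [0,0,0.15],"dr": [0,0,0],"hand": 1},{"offset": [0,0,0.15],"dr": [0,0,0],"hand": 1},{"offset": [0,0,0.1],"dr": [0,0,0],"hand": 1},{"offset": [0,0,0.03],"dr": [0,0,0],"hand": 1},{"offset": [0,0,0],"dr": [0,0,0],"hand": 1}]'

```text
time: 23.05
ee_pos: [525.2, -374.0, 88.1]
orientation: [0.767, 0.642, 0.0, -0.0]
wrist_force: [0.0, -0.1, 0.0]
opening: 0.3
gripper_force: 0.0
```

```bash
python3 go.py 524.3 -379.5 83
```

```text
t 23.05 pos [ 525.2 -374.    88.1] psi -10.2 tilt [-0.0005  0.0007] open 0.3 F [ 0.  -0.1  0. ]
total offset shares [-0.038  0.     0.034] min rows 1
```

Call:
carry_out --targets '[{"offset": [-0.037,0,0],"dr": [0,0,0],"hand": 1},{"offset": [0,0,0.02],"dr": [0,0,0],"hand": 1},{"offset": [0,0,0.02],"dr": [0,0,0],"hand": 1},{"offset": [0,0,0.02],"dr": [0,0,0],"hand": 1},{"offset": [0,0,0],"dr": [0,0,0],"hand": 1}]'

```text
time: 23.55
ee_pos: [524.2, -380.8, 79.3]
orientation: [0.767, 0.641, -0.0, 0.001]
wrist_force: [0.5, -1.8, 4.5]
opening: 0.6
gripper_force: 1.6
```

Call:
carry_out --targets '[{"offset": [0,0,0.014],"dr": [0,0,0],"hand": 1},{"offset": [0,0,0.01],"dr": [0,0,0],"hand": 1},{"offset": [0,0,0],"dr": [0,0,0],"hand": 1}]'

```text
time: 23.85
ee_pos: [524.2, -380.8, 75.8]
orientation: [0.767, 0.641, -0.0, 0.001]
wrist_force: [-0.4, -1.8, 5.2]
opening: 0.4
gripper_force: 2.4
```

Call:
carry_out --targets '[{"offset": [0,0,0.008],"dr": [0,0,0],"hand": 1},{"offset": [0,0,0.005],"dr": [0,0,0],"hand": 1},{"offset": [0,0,0],"dr": [0,0,0],"hand": 1}]'

```text
time: 24.15
ee_pos: [524.2, -380.8, 75.3]
orientation: [0.767, 0.641, -0.0, 0.001]
wrist_force: [-2.8, -0.1, 13.2]
opening: 0.5
gripper_force: 6.9
```

At the stop: 13 N and no further travel. Lifting off.

Call:
carry_out --targets '[{"offset": [0,0,0],"dr": [0,0,0],"hand": 1},{"offset": [0,0,-0.05],"dr": [0,0,0],"hand": 1},{"offset": [0,0,-0.15],"dr": [0,0,0],"hand": 1},{"offset": [0,0,-0.2],"dr": [0,0,0],"hand": 1},{"offset": [0,0,-0.2],"dr": [0,0,0],"hand": 1},{"offset": [0,0,0],"dr": [0,0,0],"hand": 1},{"offset": [0,0,0],"dr": [0,0,0],"hand": 1}]'

```text
time: 24.85
ee_pos: [523.8, -379.9, 163.1]
orientation: [0.767, 0.641, 0.0, -0.001]
wrist_force: [-0.2, 0.4, 0.4]
opening: 0.3
gripper_force: 0.0
```

```bash
python3 chk.py 3 | grep top; python3 -c "
from plant import ctrl
print(ctrl.finish_job())"
```

```text
top L 54 [38.6 61.2 78.7]
top M 52 [38.   0.1 80.1]
top R 55 [ 38.2 -63.   80.1]
top FL 54 [-15.7  32.   80.5]
top FR 54 [-14.9 -31.   79.3]
the job is handed in; nothing more can be done
None
```

I packed both loose hex boxes flush in the front notches (neighbouring centres about 61–63 mm apart by camera), pressed the bell to its stop and lifted clear, then handed the job in at about 25 s; the hand-in returned no verdict.

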